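Lock down the heel press

ROBOT

A 6-joint arm with a two-finger parallel gripper is mounted at the origin on the work surface. World frame = base frame: x ahead of the robot, y to its left, z up, the work surface at z = 0. Lengths are in m, angles in rad, forces in N, time in s.
With the tool pointing down it reaches from about 0.35 to 0.975 m from the base axis. Payload 4.9 kg.
Tool frame: the origin (TCP) lies at the very end of the fingers, on their centre line; the grasp point (between the pads) lies manip.grip_point_offset behind it (manip.grip_point_offset is the distance from the TCP to the grasp point, in m); z points along the fingers, y is the line along which they close (so a half turn about z gives the same grasp; the last joint's range is limited). The gripper opens to 85 mm and grips with 20 to 120 N. Pads are 22 mm wide; open, the fingers measure 114 mm over their backs; the gripper's body (76 mm by 85 mm) begins 54 mm behind the grasp point. The pads swing forward as they close: fully open they stand 13 mm farther back than shut.
Start: joints at [1.153, 0.053, 1.613, -0, 1.476, -0.119], TCP at [0.184, 0.597, 0.231] pointing down, gripper open.
Joint ranges: [-3.01, 3.01], [-1.01, 2.22], [0.06, 2.58], [-1.02, 4.17], [0.09, 2.62], [-3.14, 3.14]. Speed limits (rad/s): [2.57, 2.57, 3.14, 3.14, 3.14, 3.14].

INTERFACE

Orientations are given as a unit quaternion [w, x, y, z].
In Python, from plant import manip gives the robot as it stands.
- The arm moves only by the shell command python3 -m crank 'ROWS' [OPENING]. ROWS is JSON, a list of rows, each an object of numbers: "x", "y", "z": the shift along the tool's x, y, z in cm; "turn": the turn about the tool's z in rad. In form: [{"x": .., "y": .., "z": .., "turn": ..}, ...]. A call has 1 to 5 rows; each row shifts and turns the commanded pose from where the row before left it, along the tool's axes as they then stand; what a row does not reach is not made up. A row lasts 1/10 s, in which the tool goes at most 50 mm and 8.59 degrees, less where a joint would pass 70% of its speed; a pose out of reach is approached as far as the arm can. A call with a gripper value outside its range is refused whole. OPENING is the opening in per cent of the stroke, from 0 (shut) to 100 (fully open), set as the call begins (- or left out, the last holds). The fingers move at their own pace and stop on an object; the grip force is fixed at half the most. Time passes only in rows, so rows that do not move let the fingers close. It gives the time, the measured TCP pose, the force, the opening and the grip force at its end, in the units of the state.
- manip.state(): the state, without advancing time (a new reading comes with each control period).
- manip.grab_frame(name): name is "side" or "top" or "wrist"; returns (picture, depth): 384x512x3 uint8, red, green, blue; 384x512 float32, m along the optical axis (not along the pixel's ray), 0 where there is no reading.
- manip.camera_model(name): a dict with "mtx" (3x3 intrinsics, pixels), "k1" (the pictures are not rectified: a ray, as slopes to the right and down, at radius r is drawn at 1 + k1 r^2 times it, then the intrinsics apply), "world_to_cam" (4x4, takes a point from world to camera coordinates). Camera axes: x right, y down, z forward; pixel columns grow to the right and rows downward; lengths in m; the calibration is good to about 2 mm. A picture is of the moment at which its call begins: read the wrist's pose just before it. camera_model takes no time and is no camera call; for the wrist camera it gives the pose at the moment of the call.
- manip.job_done(): hands the job in; it is judged then, once.
The state is a dict: "time": time; "joint_pos": joint angles; "joint_vel": joint speeds; "joint_efforts": joint torques, N m; "tool_pos": TCP position; "tool_rot": TCP orientation; "contact_force": force on the tool from outside, world axes, zero at the start; "ft_torque": the same for the moment, N m; "gripper_width": opening from 0.0 (shut) to 1.0 (fully open); "grasp_force": force on a finger pad.
Only numpy, scipy, OpenCV 4.12 (cv2) and the standard library are available. Lean on these libraries where they do the work, as an engineer would, in place of code of your own. Each camera call takes 0.05 s, during which the arm holds its last target. There are 200 camera calls.

TASK

One of the two bench presses has a shoe sole in it, freshly glued at the heel. Push that press's plunger down by the black knob and slide the knob's keeper bar fully home under the steel lip, so that the press stays clamped when you let go. Do not press down the empty press.

Things in the scene. Friction and masses are not known exactly. Their poses are not given: they have to be found in the camera images.
- loaded_knob (a point): Black knob, 24 mm across, 40 mm tall, on the press holding the cream sole (grey portal frame 200 mm wide). Point on its axis, 15 mm below its top, 25 mm above the steel keeper bar it stands on, 210 mm above the table while up. z up, +y the bar's way home to the lip, +x from the sole's heel to toe. Its x sides are free for fingers to 18 mm below this point. Pushing it down moves the plunger.
- loaded_plunger (a joint): How far the plunger under that knob is pushed down, m: 0 up, 0.028 bottom stop. A spring pushes it up with about 8 N at the top, 12 N at the bottom. The keeper bar passes under the lip only when this is above 0.020; let go with the bar under the lip, it rests at 0.020, else it springs back to 0.
- loaded_keeper (a joint): How far the keeper bar and knob have slid in +y, m: starts at 0 to 0.006; 0.030 is the stop, fully home. About 2 N of friction; it stays where left. The lip is a steel plate on a post at the frame's +y end, underside 165 mm, top 171 mm above the table; the bar's tip (68 mm from the knob's axis) reaches its edge at 0.012; with the bar home the edge is 50 mm from the knob's axis.
- empty_plunger (a joint): The same measure (m, 0 up) for the plunger of the empty press, the one with no sole. It is to be left up.

How it is judged:
By the outcome, as a careful person would: the job done as asked, in the order asked, and still so for the second after the job is handed in, with the robot touching nothing.
It also fails if it takes over 32 s, if anything falls off the work surface, if the arm or the gripper's body presses on something with over 40 N, if the wrist force passes 120 N, or if a joint passes its speed limit or range.

## Working session

There is one attempt and no reset: what is moved stays moved. The work goes in short steps, Python scripts to look and compute and a shell command to move; the robot and the scene stay as the last step left them, time stands still between calls to the robot, and variables do not carry over. Pictures are saved under pics/ and viewed, at most 10 in all, crops included, and the job is handed in when it is done.

```bash
mkdir -p pics; ls
cat > h.py <<'E'
import numpy as np,cv2
from plant import manip
def save(n):
    s=manip.state();m=manip.camera_model(n);p,d=manip.grab_frame(n);np.savez(f'pics/{n}.npz',p=p,d=d,K=m['mtx'],k1=m['k1'],T=m['world_to_cam'])
    cv2.imwrite(f'pics/{n}_{s["time"]:.2f}.png',p[:,:,::-1]);return p,d,m
def ray(m,u,v):
    K=np.array(m['mtx']);k=float(m['k1'])
    q=cv2.undistortPoints(np.array([[[u,v]]],float),K,np.array([k,0,0,0.]))[0,0]
    T=np.array(m['world_to_cam']);R=T[:3,:3];return -R.T@T[:3,3],R.T@np.array([q[0],q[1],1])
def plane(m,u,v,z):
    o,r=ray(m,u,v);return o+r*(z-o[2])/r[2]
def dep(m,u,v,d):
    o,r=ray(m,u,v);return o+r*d
E
python3 - <<'E'
from h import *
s=manip.state();print(s['time'],s['tool_pos'],s['tool_rot'],manip.grip_point_offset)
save('top');save('side')
E
ls pics
```

```text
pics
0.0 [0.18374033 0.59673064 0.23007649] [-2.75502224e-04  1.48857269e-01  9.88858163e-01 -9.85077742e-04] 0.0187
side.npz
side_0.05.png
top.npz
top_0.00.png
```

View pics/top_0.00.png

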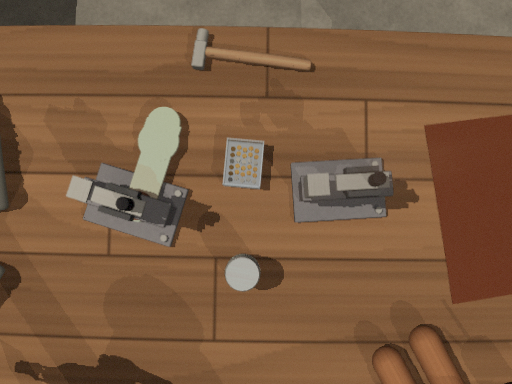

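View pics/side_0.05.png

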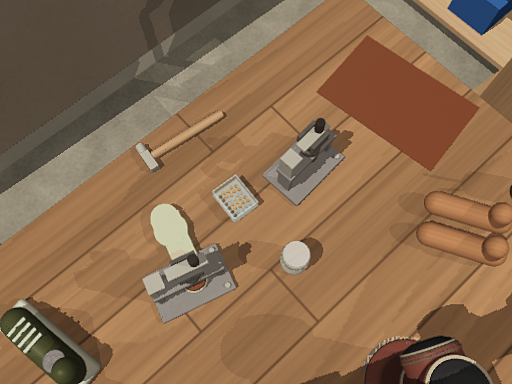

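The top view shows the loaded press near (135,203), with its knob at about (125,203) and the sole running up to (165,120). The empty press is at (340,188).

Run:
```python
from h import *
f=lambda n:dict(np.load(f'pics/{n}.npz'))
t=f('top');s=f('side')
for n,a in(('top',t),('side',s)): a['mtx']=a['K'];a['world_to_cam']=a['T']
for n,a,b in (('top',t,(60,85,200,250)),('side',s,(130,190,250,330))):
    x0,y0,x1,y1=b;c=a['p'][y0:y1,x0:x1]
    g=a['p'].max(2);M=np.zeros_like(g);M[y0:y1,x0:x1]=(g[y0:y1,x0:x1]<32)*255
    N,l,st,ce=cv2.connectedComponentsWithStats(M)
    for i in range(1,N):
        if st[i,4]>25: 
            u,v=ce[i];print(n,st[i],ce[i].round(1),plane(a,u,v,.225).round(4),dep(a,u,v,np.median(a['d'][l==i])).round(4))
    cv2.imwrite(f'pics/crop_{n}.png',cv2.resize(c[:,:,::-1],None,fx=3.5,fy=3.5,interpolation=cv2.INTER_CUBIC))
for u,v in((125,203),(80,189),(67,200),(110,200),(135,210),(157,211)): print(u,v,dep(t,u,v,t['d'][v,u]).round(3))
p=t['p'].astype(int);M=((p[...,1]>150)&(p[...,1]>p[...,2]+25)).astype(np.uint8)
N,l,st,ce=cv2.connectedComponentsWithStats(M)
i=1+st[1:,4].argmax();print(st[i],ce[i]);ys,xs=np.where(l==i)
j=ys.argmin();k=ys.argmax();a=plane(t,xs[j],ys[j],.05);b=plane(t,xs[k],ys[k],.05);print('toe',a,'heel',b)
```

```text
top [124 198  10  13  69] [129.4 204.2] [0.5275 0.1899 0.225 ] [0.5281 0.1933 0.2119]
125 203 [0.529 0.198 0.224]
80 189 [0.556 0.295 0.175]
67 200 [ 0.545  0.388 -0.001]
110 200 [0.536 0.236 0.185]
135 210 [0.519 0.19  0.186]
157 211 [0.521 0.166 0.11 ]
[ 138  107   43   60 1497] [161.16967268 132.4241817 ]
toe [0.74189283 0.18134429 0.05      ] heel [0.61662082 0.1620231  0.05      ]
```

View pics/crop_top.png

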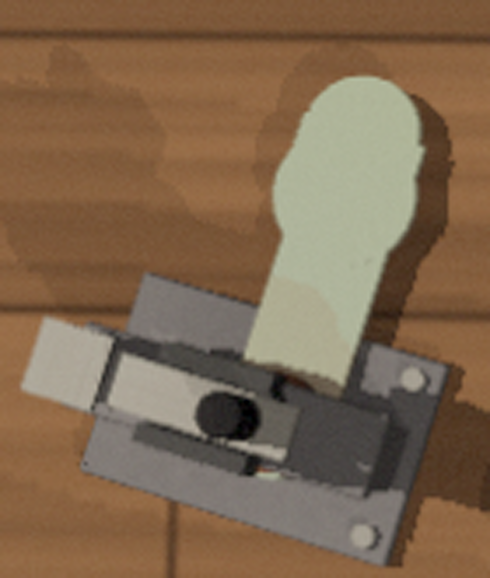

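View pics/crop_side.png

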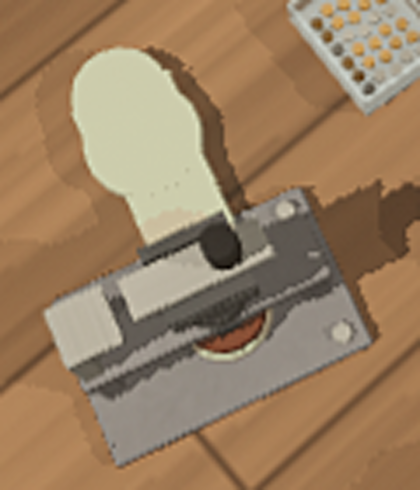

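The crops show the bar running from (141,211) to (93,192) in full top-image pixels, with the lip plate at the left end, around (80,189). The knob top is near (123,203). Next I measure the knob top and the bar's yaw.

```bash
cat > m.py <<'E'
from h import *
def cloud(a,b):
    x0,y0,x1,y1=b;v,u=np.mgrid[y0:y1,x0:x1];K=np.array(a['mtx']);T=np.array(a['world_to_cam'])
    q=cv2.undistortPoints(np.stack([u,v],-1).reshape(-1,1,2).astype(float),K,np.array([float(a['k1']),0,0,0]))[:,0]
    d=a['d'][y0:y1,x0:x1].reshape(-1,1);c=np.hstack([q*d,d]);return (c-T[:3,3])@T[:3,:3],a['p'][y0:y1,x0:x1].reshape(-1,3),d[:,0]
def meas(a,b):
    P,C,d=cloud(a,b);z=P[:,2];ok=d>0
    k=ok&(z>.212)&(z<.235)&(C.max(1)<60);K=P[k];r=cv2.minEnclosingCircle(K[:,:2].astype(np.float32))
    print('knob',k.sum(),np.median(K,0).round(4),'circ',r)
    br=ok&(z>.178)&(z<.192)&(C.max(1)>100);B=P[br];R=cv2.minAreaRect(B[:,:2].astype(np.float32));print('bar',br.sum(),R)
    w=np.linalg.eigh(np.cov(B[:,:2].T))[1][:,1];print('bar yaw deg',np.degrees(np.arctan2(w[1],w[0]))%180, 'z',np.median(B[:,2]))
    dk=ok&(z>.13)&(C.max(1)<100)&~k;print('dark z hist',np.histogram(z[dk],bins=np.arange(.13,.25,.01)))
    lp=ok&(z>.16)&(z<.178)&(C.max(1)>100);print('lip',lp.sum(),P[lp].mean(0),cv2.minAreaRect(P[lp][:,:2].astype(np.float32)))
E
python3 - <<'E'
from m import *
a=dict(np.load('pics/top.npz'));a['mtx']=a['K'];a['world_to_cam']=a['T'];meas(a,(60,160,200,250))
E
python3 -m crank '[{"z":-5},{"y":-5,"turn":0.15},{"turn":0.15},{"turn":0.15},{"turn":0.15}]' 100
```

```text
knob 149 [0.5293 0.2007 0.225 ] circ ((0.5294477939605713, 0.20107921957969666), 0.011315268464386463)
bar 476 ((0.5299350023269653, 0.22363799810409546), (0.09636631608009338, 0.04101237654685974), 76.30342864990234)
bar yaw deg 70.33249113540884 z 0.18536452018776395
dark z hist (array([  0,   0,   7,  42, 118, 498,  16,  24,   6,  12,   0]), array([0.13, 0.14, 0.15, 0.16, 0.17, 0.18, 0.19, 0.2 , 0.21, 0.22, 0.23,
       0.24]))
lip 462 [0.55486088 0.29404399 0.17146365] ((0.5447416305541992, 0.2551816701889038), (0.1285267025232315, 0.03830853849649429), 74.2190170288086)schema error: expected keys x, y, z, turn
```

```bash
python3 -m crank '[{"x":0,"y":0,"z":-4.5,"turn":0},{"x":-4,"y":-2.5,"z":0,"turn":0},{"x":-4,"y":-2.5,"z":0,"turn":0},{"x":-4,"y":-2.5,"z":0,"turn":0},{"x":-4,"y":-2.5,"z":0,"turn":0}]' 100
python3 -m crank '[{"x":-4,"y":-2.5,"z":0,"turn":0},{"x":-4,"y":-2.5,"z":0,"turn":0},{"x":-4,"y":-2.5,"z":0,"turn":0},{"x":-4,"y":-2.5,"z":0,"turn":0},{"x":-4,"y":-2.5,"z":0,"turn":0}]'
python3 -m crank '[{"x":0,"y":0,"z":-2,"turn":0.14},{"x":0,"y":0,"z":-2,"turn":0.14},{"x":0,"y":0,"z":-2,"turn":0.14},{"x":0,"y":0,"z":0,"turn":0.14},{"x":0,"y":0,"z":0,"turn":0.14}]'
python3 -m crank '[{"x":0,"y":0,"z":0,"turn":0.14},{"x":0,"y":0,"z":0,"turn":0.14},{"x":0,"y":0,"z":0,"turn":0.14},{"x":0,"y":0,"z":0,"turn":0.14},{"x":0,"y":0,"z":0,"turn":0.14}]'
python3 -m crank '[{"x":0,"y":0,"z":0,"turn":0.13},{"x":0,"y":0,"z":0,"turn":0},{"x":0,"y":0,"z":0,"turn":0}]'
python3 - <<'E'
from m import *
from scipy.spatial.transform import Rotation as Ro
p,d,m=save('wrist');m=dict(m,p=p,d=d);meas(m,(0,0,512,384))
s=manip.state();q=s['tool_rot'];R=Ro.from_quat([q[1],q[2],q[3],q[0]]).as_matrix();print(s['time'],s['tool_pos'],R.round(3),s['joint_pos'])
E
ls pics
```

```text
time: 0.6
tool_pos: [0.308, 0.4531, 0.2758]
tool_rot: [-0.0, 0.148, 0.989, -0.0]
contact_force: [-0.1, -0.3, -1.0]
gripper_width: 0.998
grasp_force: 0.0
time: 1.1
tool_pos: [0.4625, 0.2745, 0.2759]
tool_rot: [-0.0, 0.149, 0.989, -0.0]
contact_force: [0.8, 0.4, 0.1]
gripper_width: 0.999
grasp_force: 0.0
time: 1.6
tool_pos: [0.462, 0.2763, 0.3369]
tool_rot: [0.0, 0.482, 0.876, 0.0]
contact_force: [1.1, -0.1, -0.8]
gripper_width: 0.999
grasp_force: 0.0
time: 2.1
tool_pos: [0.4616, 0.2762, 0.3357]
tool_rot: [-0.0, 0.753, 0.658, -0.001]
contact_force: [-0.6, 0.5, 0.6]
gripper_width: 0.996
grasp_force: 0.0
time: 2.4
tool_pos: [0.4616, 0.2762, 0.3359]
tool_rot: [-0.0, 0.791, 0.611, -0.0]
contact_force: [0.0, 1.2, 1.1]
gripper_width: 1.001
grasp_force: 0.0
knob 589 [0.5296 0.2064 0.2249] circ ((0.5303826332092285, 0.2036229521036148), 0.011467202566564083)
bar 2642 ((0.5361109972000122, 0.22122175991535187), (0.09752185642719269, 0.053720127791166306), 73.73896789550781)
bar yaw deg 67.67593377768829 z 0.18517051206225796
dark z hist (array([ 26,  27,  69, 177, 374, 747, 118, 132,  29,  13,   0]), array([0.13, 0.14, 0.15, 0.16, 0.17, 0.18, 0.19, 0.2 , 0.21, 0.22, 0.23,
       0.24]))
lip 1836 [0.55780171 0.29687247 0.17122372] ((0.5514264106750488, 0.26084432005882263), (0.11676252633333206, 0.043161582201719284), 79.60834503173828)
2.45 [0.46166678 0.27624479 0.33596426] [[ 0.253  0.967 -0.001]
 [ 0.967 -0.253 -0.   ]
 [-0.    -0.    -1.   ]] [ 4.00852851e-01 -1.95855914e-01  1.67711959e+00  8.47437963e-06
  1.66094565e+00  6.56561451e-01]
crop_side.png
crop_top.png
side.npz
side_0.05.png
top.npz
top_0.00.png
wrist.npz
wrist_2.40.png
```

View pics/wrist_2.40.png

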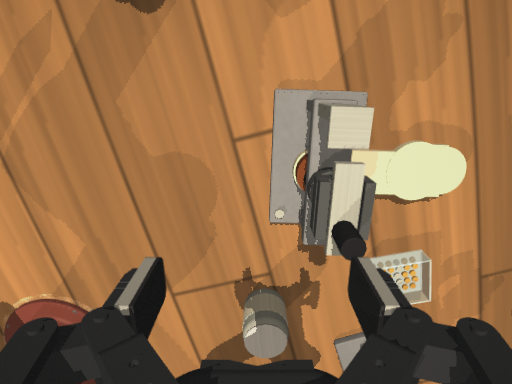

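The wrist view shows the knob top near (345,232), the lip at (350,125), and dark side rails beside the bar at about (320,200) and (368,205). I check the rails' height and extent in the press frame.

Run:
```python
from m import *
for n,b in(('wrist',(260,80,400,270)),('top',(60,160,200,250))):
    a=dict(np.load(f'pics/{n}.npz'));a['mtx']=a['K'];a['world_to_cam']=a['T']
    P,C,d=cloud(a,b);t=np.radians(75);k=np.array([.530,.202])
    q=P[:,:2]-k;y=q@[np.cos(t),np.sin(t)];x=q@[np.sin(t),-np.cos(t)]
    print(n,'rows x -70..70 by 10mm; cols y -80..120 by 10: max z mm')
    for i in range(-70,70,10):
        print(i,[int(1000*np.max(P[(x*1000>=i)&(x*1000<i+10)&(y*1000>=j)&(y*1000<j+10)&(d>0),2],initial=0)) for j in range(-80,120,10)])
```

```text
wrist rows x -70..70 by 10mm; cols y -80..120 by 10: max z mm
-70 [1, 16, 16, 17, 16, 16, 16, 16, 15, 16, 16, 16, 15, 16, 16, 16, 14, 15, 15, 16]
-60 [1, 16, 20, 21, 16, 16, 16, 16, 17, 16, 16, 17, 17, 16, 16, 17, 16, 17, 16, 17]
-50 [1, 16, 21, 21, 17, 16, 17, 16, 17, 16, 16, 16, 17, 353, 364, 17, 17, 16, 16, 16]
-40 [1, 17, 16, 16, 16, 16, 17, 17, 27, 28, 28, 27, 16, 16, 364, 17, 17, 17, 17, 17]
-30 [1, 15, 106, 106, 106, 106, 106, 186, 186, 186, 187, 186, 186, 186, 106, 106, 106, 106, 106, 105]
-20 [1, 15, 106, 106, 106, 186, 186, 225, 225, 186, 186, 186, 186, 186, 186, 107, 172, 172, 173, 172]
-10 [0, 0, 106, 106, 0, 186, 224, 226, 226, 225, 187, 187, 186, 186, 186, 106, 173, 172, 173, 173]
0 [0, 0, 106, 106, 0, 185, 0, 226, 226, 226, 187, 186, 187, 186, 187, 0, 172, 172, 172, 173]
10 [0, 0, 0, 0, 0, 0, 0, 225, 225, 186, 186, 187, 186, 186, 186, 0, 172, 172, 173, 173]
20 [0, 0, 0, 0, 0, 0, 185, 186, 186, 187, 187, 186, 186, 184, 106, 0, 172, 171, 172, 172]
30 [0, 0, 0, 0, 0, 0, 0, 0, 0, 0, 0, 0, 0, 0, 0, 0, 0, 0, 0, 0]
40 [0, 0, 0, 0, 0, 0, 0, 0, 0, 0, 0, 0, 27, 26, 0, 0, 0, 0, 0
[... 773 characters left out ...]
5, 227, 229, 224, 187, 188, 189, 187, 189, 168, 173, 174, 176, 173]
0 [3, 17, 108, 108, 109, 187, 224, 228, 227, 227, 188, 188, 188, 189, 190, 169, 175, 174, 174, 173]
10 [3, 21, 108, 108, 108, 188, 188, 224, 226, 187, 187, 189, 188, 188, 186, 172, 175, 173, 173, 174]
20 [3, 19, 107, 106, 107, 107, 187, 187, 188, 187, 187, 187, 187, 186, 16, 109, 174, 105, 171, 171]
30 [2, 17, 18, 17, 18, 18, 29, 29, 28, 47, 46, 30, 29, 26, 19, 18, 18, 18, 20, 18]
40 [3, 16, 24, 20, 17, 20, 28, 30, 29, 30, 30, 30, 30, 26, 18, 19, 17, 17, 19, 19]
50 [4, 20, 24, 21, 19, 17, 29, 30, 30, 29, 30, 29, 29, 18, 18, 18, 18, 19, 17, 19]
60 [3, 18, 16, 15, 14, 18, 28, 29, 29, 29, 29, 29, 29, 26, 16, 16, 17, 17, 19, 16]
```

The side rails stand at 186 mm over the fixed 106 mm beam, so they ride on the plunger head. The lip edge is 80 mm from the knob axis, which puts the keeper at about 0. I move above the knob, descend to TCP z ≈ 0.197, and grip.

```bash
python3 -m crank '[{"x":-2.75,"y":4.25,"z":0,"turn":0},{"x":-2.7,"y":4.25,"z":0,"turn":0},{"x":0,"y":0,"z":3,"turn":0},{"x":0,"y":0,"z":0,"turn":0},{"x":0,"y":0,"z":0,"turn":0}]' 100
python3 -m crank '[{"x":0,"y":0,"z":3.5,"turn":0},{"x":0,"y":0,"z":3,"turn":0},{"x":0,"y":0,"z":2.5,"turn":0},{"x":0,"y":0,"z":1.9,"turn":0},{"x":0,"y":0,"z":0,"turn":0}]'
python3 - <<'E'
from h import *
s=manip.state();print(s['tool_pos'],s['contact_force']);save('side')
E
ls pics
```

```text
time: 2.95
tool_pos: [0.5288, 0.2027, 0.3056]
tool_rot: [-0.001, 0.792, 0.611, -0.001]
contact_force: [-0.0, -0.6, 1.4]
gripper_width: 1.007
grasp_force: 0.0
time: 3.45
tool_pos: [0.5276, 0.2033, 0.1954]
tool_rot: [-0.001, 0.791, 0.611, -0.002]
contact_force: [0.0, 0.5, 0.9]
gripper_width: 1.001
grasp_force: 0.0
[0.52758564 0.20327761 0.19536877] [0.04099956 0.47293693 0.8765107 ]
crop_side.png
crop_top.png
side.npz
side_0.05.png
side_3.45.png
top.npz
top_0.00.png
wrist.npz
wrist_2.40.png
```

```bash
python3 -m crank '[{"x":0,"y":0.2,"z":0,"turn":0},{"x":0,"y":0,"z":0,"turn":0},{"x":0,"y":0,"z":0,"turn":0},{"x":0,"y":0,"z":0,"turn":0},{"x":0,"y":0,"z":0,"turn":0}]' 0
python3 -m crank '[{"x":0,"y":0,"z":0,"turn":0},{"x":0,"y":0,"z":0,"turn":0},{"x":0,"y":0,"z":0,"turn":0},{"x":0,"y":0,"z":0,"turn":0},{"x":0,"y":0,"z":0,"turn":0}]'
```

```text
time: 4.0
tool_pos: [0.5309, 0.2025, 0.1986]
tool_rot: [-0.001, 0.792, 0.61, -0.0]
contact_force: [-5.8, 0.5, 2.2]
gripper_width: 0.265
grasp_force: 58.6
time: 4.5
tool_pos: [0.5308, 0.2025, 0.1985]
tool_rot: [-0.001, 0.792, 0.61, -0.0]
contact_force: [-4.4, -0.2, 4.7]
gripper_width: 0.258
grasp_force: 58.6
```

View pics/side_3.45.png

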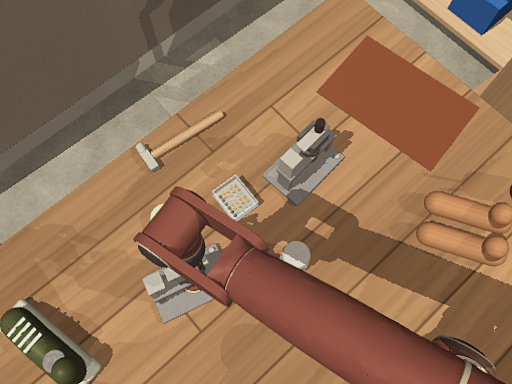

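The side view shows the arm over the loaded press at about (185,260). The grip closed to about 22 mm with 58 N on the pads, which matches the 24 mm knob. Now I push down 25 mm.

```bash
python3 -m crank '[{"x":0,"y":0,"z":0.6,"turn":0},{"x":0,"y":0,"z":0.6,"turn":0},{"x":0,"y":0,"z":0.6,"turn":0},{"x":0,"y":0,"z":0.6,"turn":0},{"x":0,"y":0,"z":0.2,"turn":0}]' 
python3 -m crank '[{"x":0,"y":0,"z":0,"turn":0},{"x":0,"y":0,"z":0,"turn":0}]'
```

```text
time: 5.0
tool_pos: [0.531, 0.2028, 0.1737]
tool_rot: [-0.001, 0.792, 0.61, 0.0]
contact_force: [-7.7, -0.7, 12.7]
gripper_width: 0.259
grasp_force: 59.2
time: 5.2
tool_pos: [0.531, 0.2028, 0.1742]
tool_rot: [-0.001, 0.792, 0.61, 0.0]
contact_force: [-7.9, -0.3, 13.1]
gripper_width: 0.263
grasp_force: 59.2
```

The plunger is down about 24 mm and the 12–13 N reading fits the spring. Now I slide toward the lip.

```bash
python3 -m crank '[{"x":0.5,"y":0,"z":0,"turn":0},{"x":0.6,"y":0,"z":0,"turn":0},{"x":0.6,"y":0,"z":0,"turn":0},{"x":0,"y":0,"z":0,"turn":0}]'
python3 -m crank '[{"x":0.5,"y":0,"z":0,"turn":0},{"x":0.4,"y":0,"z":0,"turn":0},{"x":0.3,"y":0,"z":0,"turn":0},{"x":0,"y":0,"z":0,"turn":0}]'
```

```text
time: 5.6
tool_pos: [0.536, 0.22, 0.1747]
tool_rot: [-0.001, 0.792, 0.611, 0.001]
contact_force: [-6.0, 2.8, 11.2]
gripper_width: 0.263
grasp_force: 59.4
time: 6.0
tool_pos: [0.5391, 0.2311, 0.1747]
tool_rot: [-0.0, 0.792, 0.61, 0.001]
contact_force: [-5.6, 0.4, 11.1]
gripper_width: 0.259
grasp_force: 59.4
```

```bash
python3 -m crank '[{"x":0.15,"y":0,"z":0,"turn":0},{"x":0.15,"y":0,"z":0,"turn":0},{"x":0,"y":0,"z":0,"turn":0}]'
```

```text
time: 6.3
tool_pos: [0.5392, 0.2313, 0.1739]
tool_rot: [0.001, 0.792, 0.61, -0.002]
contact_force: [-8.6, -8.3, 11.4]
gripper_width: 0.261
grasp_force: 59.4
```

The bar is against its stop after 29.6 mm, with about 8 N of reaction. I ease up onto the lip, then release.

```bash
python3 -m crank '[{"x":0,"y":0,"z":-0.2,"turn":0},{"x":0,"y":0,"z":-0.2,"turn":0},{"x":0,"y":0,"z":0,"turn":0}]'
python3 -m crank '[{"x":0,"y":0,"z":0,"turn":0},{"x":0,"y":0,"z":0,"turn":0},{"x":0,"y":0,"z":0,"turn":0},{"x":0,"y":0,"z":0,"turn":0},{"x":0,"y":0,"z":0,"turn":0}]' 100
python3 -m crank '[{"x":0,"y":0,"z":0,"turn":0},{"x":0,"y":0,"z":-1,"turn":0},{"x":0,"y":0,"z":-3,"turn":0},{"x":0,"y":0,"z":-4,"turn":0},{"x":0,"y":0,"z":-4,"turn":0}]'
python3 -m crank '[{"x":-4.5,"y":0,"z":0,"turn":0},{"x":-4.5,"y":0,"z":0,"turn":0},{"x":0,"y":0,"z":0,"turn":0}]'
python3 - <<'E'
from m import *
p,d,m=save('wrist')
P,C,dd=cloud(dict(m,p=p,d=d),(180,60,420,384));t=np.radians(75);k=np.array([.530,.202])
q=P[:,:2]-k;y=q@[np.cos(t),np.sin(t)];x=q@[np.sin(t),-np.cos(t)];z=P[:,2]
kn=(dd>0)&(z>.19)&(z<.23)&(C.max(1)<70)&(abs(x)<.03)&(abs(y)<.07)
zt=np.percentile(z[kn],90);tp=kn&(z>zt-.003);print('knob',kn.sum(),'top z',zt,cv2.minEnclosingCircle(np.c_[x,y][tp].astype(np.float32)))
E
ls pics
```

```text
time: 6.6
tool_pos: [0.5392, 0.2313, 0.1781]
tool_rot: [0.001, 0.792, 0.61, -0.002]
contact_force: [-8.1, -8.0, 11.1]
gripper_width: 0.261
grasp_force: 59.4
time: 7.1
tool_pos: [0.5394, 0.2331, 0.1749]
tool_rot: [-0.0, 0.792, 0.61, -0.0]
contact_force: [-1.3, 0.1, -0.1]
gripper_width: 1.0
grasp_force: 0.0
time: 7.6
tool_pos: [0.5392, 0.233, 0.2969]
tool_rot: [-0.0, 0.792, 0.61, -0.0]
contact_force: [0.2, -0.9, 0.8]
gripper_width: 0.998
grasp_force: 0.0
time: 7.9
tool_pos: [0.5162, 0.1428, 0.2969]
tool_rot: [0.001, 0.793, 0.609, 0.0]
contact_force: [0.2, 1.2, -0.1]
gripper_width: 1.0
grasp_force: 0.0
knob 636 top z 0.20610459157394345 ((0.0008714892901480198, 0.0301853958517313), 0.011708257719874382)
crop_side.png
crop_top.png
side.npz
side_0.05.png
side_3.45.png
top.npz
top_0.00.png
wrist.npz
wrist_2.40.png
wrist_7.90.png
```

View pics/wrist_7.90.png

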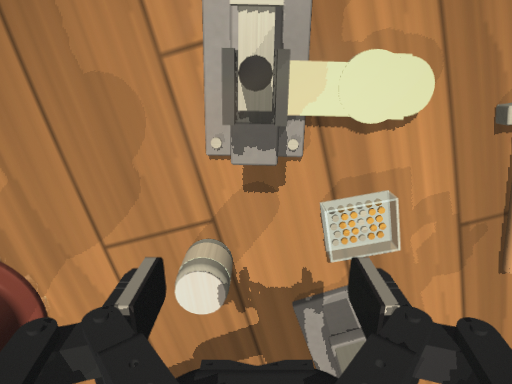

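```bash
python3 -c "
from plant import manip
print(manip.job_done())"
```

```text
the job is handed in; nothing more can be done
None
```

The loaded press is clamped and the job is handed in: after release the knob measured about 20 mm down with the keeper about 30 mm over (fully home under the lip), the gripper was clear, and I never touched the empty press.

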